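Bring out the vase for painting

ROBOT

A 6-joint arm with a two-finger parallel gripper is mounted at the origin on the work surface. World frame = base frame: x ahead of the robot, y to its left, z up, the work surface at z = 0. Lengths are in m, angles in rad, forces in N, time in s.
With the tool pointing down it reaches from about 0.425 to 0.95 m from the base axis. Payload 3.5 kg.
Tool frame: the origin (TCP) lies midway between the tips of the shut fingers; the grasp point (between the pads) lies ctrl.grasp_offset behind it (ctrl.grasp_offset is the distance from the TCP to the grasp point, in m); x points along the fingers, y is the direction in which the jaws open and shut, and the axes are right-handed (so a half turn about x gives the same grasp; the last joint's range is limited). The gripper opens to 85 mm and grips with 20 to 120 N. Pads are 22 mm wide; open, the fingers measure 114 mm over their backs; the gripper's body (76 mm by 85 mm) begins 54 mm behind the grasp point. The pads swing forward as they close: fully open they stand 13 mm farther back than shut.
Start: joints at [1.076, 0.286, 1.577, -0, 1.279, -0.15], TCP at [0.228, 0.635, 0.231] pointing down, gripper open.
Joint ranges: [-2.77, 2.77], [-0.9, 2.22], [0.21, 2.48], [-1.53, 4.67], [0.24, 2.81], [-2.84, 2.84]. Speed limits (rad/s): [2.79, 2.79, 3.14, 3.14, 3.14, 3.14].

INTERFACE

Orientations are given as a unit quaternion [x, y, z, w].
In Python, from plant import readout, read_camera, sign_off, ctrl gives the robot as it stands.
- The arm moves only by the tool drive_tool, never from a script. Its argument "steps" is a list of rows, each a list of 5 numbers: the shift along the tool's x, y, z in cm, then the turn about the tool's x in degrees, then the opening, from 0 (shut) to 1 (fully open). A call has 1 to 10 rows; each row shifts and turns the commanded pose from where the row before left it, along the tool's axes as they then stand; what a row does not reach is not made up. A row lasts 1/10 s, in which the tool goes at most 50 mm and 8.59 degrees, less where a joint would pass 70% of its speed; a pose out of reach is approached as far as the arm can. A call is refused whole if a number of a shift passes 5 or a number of a turn 8.59, either way. A call with a gripper value outside its range is refused whole. The fingers move at their own pace and stop on an object; "force" is the grip in N (left out, the last holds). Time passes only in rows, so rows that do not move let the fingers close. It gives the time, the measured TCP pose, the force and the opening at its end, in the units of the state.
- readout.get_state(): the state, without advancing time (a new reading comes with each control period).
- read_camera(name): name is "side" or "top"; returns a dict with "frame" (400x640x3 uint8, red, green, blue), "vertical_fov" (degrees; the focal length in pixels is half the picture's height over the tangent of half this angle, whatever the lens; pixels are square), "cx", "cy" (the principal point, pixels), "eye" and "orientation" of the camera in the world. Camera axes: x right, y up, looking along -z (the intrinsics and any distortion apply to the point x, -y, -z); pixel columns grow to the right and rows downward; lengths in m; the calibration is good to about 2 mm. A picture is of the moment at which its call begins. There is no depth.
- sign_off(): hands the job in, once; it reports no verdict.
The state is a dict: "time": time; "qpos": joint angles; "dq": joint speeds; "joint_efforts": joint torques, N m; "eef_pos": TCP position; "tcp_rot": TCP orientation; "contact_force": force on the tool from outside, world axes, zero at the start; "wrist_torque": the same for the moment, N m; "opening": opening from 0.0 (shut) to 1.0 (fully open).
Only numpy, scipy, OpenCV 4.12 (cv2) and the standard library are available. Lean on these libraries where they do the work, as an engineer would, in place of code of your own. Each camera call takes 0.05 s, during which the arm holds its last target. There are 200 camera calls.

TASK

On the drying rack, first push the tray carrying the lidded jar fully home into the rack; then hook a fingertip behind the front lip of the tray carrying the tall vase and draw it out towards you, gently, all the way to its stop. Leave the bowl's tray where it is, pinch and lift nothing, do not touch the pots, keep everything on the trays standing, and leave the other things on the table alone. Finish with the hand clear of everything.

Things in the scene. Friction and masses are not known exactly. Their poses are not given: they have to be found in the camera images.
- rack: Fixed low wooden rack, 262 x 395 x 60 mm, front facing the robot. Origin: middle of its underside; x points from front to back along the slides, y left, z up. Three alike trays in lanes at y = +125 (tray0), 0 (tray1), -125 mm (tray2). Runners 12 mm wide between the lanes, tops 42 mm above the table. Which pot is on which tray varies; a pot's origin is within 8 mm of its lane's middle.
- vase: The tall bisque bottle vase: 170 mm high, belly 86 mm wide at 50 mm height, thin neck 29 mm wide, foot 60 mm. About 0.45 kg, loose, standing towards the back of one of the trays, its axis some 155 to 185 mm behind the inner face of that tray's lip. Origin: centre of its foot; z up.
- jar: The squat bisque jar with a knobbed lid made in one piece with it: 98 mm high, 88 mm wide, foot 64 mm. About 0.4 kg, loose, standing towards the back of another tray just as the vase does. Origin: centre of its foot; z up.
- bowl: The open bisque bowl: 50 mm high, 86 mm wide at the rim, 0.2 kg, standing towards the back of the third tray. Origin: centre of its foot; z up.
- dish: Small white porcelain colour cup, 34 mm wide, 26 mm high, on the floor of the left tray (tray0), some 70 to 105 mm behind the lip; rides along. Origin: centre of its foot.
- stamp: Small turned dark-wood stamp, 26 mm wide, 42 mm high, standing on the floor of the right tray (tray2), some 70 to 105 mm behind the lip; rides along. Origin: centre of its foot.
- brush_mug: White mug with upright paint brushes, 74 mm wide, mug 90 mm high, brushes to about 205 mm, loose at the right of the table. Origin: centre of its foot.
- saucer: Blue saucer 116 mm wide, 14 mm high, loose on the table at the front right. Origin: centre of its underside.
- ink_bowl: White bowl 90 mm wide, 42 mm high, loose at the left of the table. Origin: centre of its foot.
- water: Clear capped bottle 60 mm wide, 170 mm high, loose at the left of the table. Origin: centre of its foot.
- brush: Flat brush lying on the table at the right. Origin: under the middle of it.
- tray0 (a joint): How far the left (+y) tray is drawn out (along the rack's -x), m: 0 = fully home, 0.130 = fully out, firm stops at both. Starts at 0.045 to 0.075; stays where left; no latch; 2 N plus 10 N per m/s moves it. Tray 104 mm wide, 240 long, floor's top 28 mm above the table, side walls 5 mm thick and 12 mm high, open at the back.
- lip0 (a point): Upright wooden lip across the front of the left (+y) tray, moving with it: 104 mm wide, 12 mm thick, top 64 mm above the table and 36 mm above the tray's floor. Origin: the middle of the top edge of its inner face (the face towards the pot); same axes as the rack. Behind it the tray's floor is bare for at least 50 mm. The tray's front (outside of the face plate) is 15 mm in front of the origin.
- face0 (a point): Thin aluminium plate on the outside of lip0, 100 mm wide, 3 mm thick, from 24 to 58 mm above the table, moving with the tray. Origin: centre of its outer face, 41 mm above the table, 15 mm in front of the lip's origin. This is where that tray is pushed. As solids, the rules call the lip tray0_c3 and the plate tray0_c4.
- tray1 (a joint): How far the middle tray is drawn out (along the rack's -x), m: 0 = fully home, 0.130 = fully out, firm stops at both. Starts at 0.045 to 0.075; stays where left; no latch; 2 N plus 10 N per m/s moves it. Tray 104 mm wide, 240 long, floor's top 28 mm above the table, side walls 5 mm thick and 12 mm high, open at the back.
- lip1 (a point): Upright wooden lip across the front of the middle tray, moving with it: 104 mm wide, 12 mm thick, top 64 mm above the table and 36 mm above the tray's floor. Origin: the middle of the top edge of its inner face (the face towards the pot); same axes as the rack. Behind it the tray's floor is bare for at least 50 mm. The tray's front (outside of the face plate) is 15 mm in front of the origin.
- face1 (a point): Thin aluminium plate on the outside of lip1, 100 mm wide, 3 mm thick, from 24 to 58 mm above the table, moving with the tray. Origin: centre of its outer face, 41 mm above the table, 15 mm in front of the lip's origin. This is where that tray is pushed. As solids, the rules call the lip tray1_c3 and the plate tray1_c4.
- tray2 (a joint): How far the right (-y) tray is drawn out (along the rack's -x), m: 0 = fully home, 0.130 = fully out, firm stops at both. Starts at 0.045 to 0.075; stays where left; no latch; 2 N plus 10 N per m/s moves it. Tray 104 mm wide, 240 long, floor's top 28 mm above the table, side walls 5 mm thick and 12 mm high, open at the back.
- lip2 (a point): Upright wooden lip across the front of the right (-y) tray, moving with it: 104 mm wide, 12 mm thick, top 64 mm above the table and 36 mm above the tray's floor. Origin: the middle of the top edge of its inner face (the face towards the pot); same axes as the rack. Behind it the tray's floor is bare for at least 50 mm. The tray's front (outside of the face plate) is 15 mm in front of the origin.
- face2 (a point): Thin aluminium plate on the outside of lip2, 100 mm wide, 3 mm thick, from 24 to 58 mm above the table, moving with the tray. Origin: centre of its outer face, 41 mm above the table, 15 mm in front of the lip's origin. This is where that tray is pushed. As solids, the rules call the lip tray2_c3 and the plate tray2_c4.

How it is judged:
On the way, in this order (a step that is already met when the one before it is completed fails the run):
1. the jar's tray is fully home (((y of jar in the frame of rack above 0.0625 m and value of joint tray0 below 0.008 m) or (y of jar in the frame of rack between -0.0625 and 0.0625 m and value of joint tray1 below 0.008 m) or (y of jar in the frame of rack below -0.0625 m and value of joint tray2 below 0.008 m))), for 0.2 s.
2. the vase's tray is drawn out to its stop (((y of vase in the frame of rack above 0.0625 m and value of joint tray0 above 0.122 m) or (y of vase in the frame of rack between -0.0625 and 0.0625 m and value of joint tray1 above 0.122 m) or (y of vase in the frame of rack below -0.0625 m and value of joint tray2 above 0.122 m))), for 0.2 s.
At the end, for the whole second after the job is handed in: The jar's tray is home (within 8 mm), the vase's tray is fully out (within 8 mm of its stop at 130 mm), the bowl's tray is within 15 mm of where it started, and the vase, jar, bowl, colour cup and stamp stand upright on their trays (((y of jar in the frame of rack above 0.0625 m and value of joint tray0 below 0.008 m) or (y of jar in the frame of rack between -0.0625 and 0.0625 m and value of joint tray1 below 0.008 m) or (y of jar in the frame of rack below -0.0625 m and value of joint tray2 below 0.008 m)) and ((y of vase in the frame of rack above 0.0625 m and value of joint tray0 above 0.122 m) or (y of vase in the frame of rack between -0.0625 and 0.0625 m and value of joint tray1 above 0.122 m) or (y of vase in the frame of rack below -0.0625 m and value of joint tray2 above 0.122 m)) and ((y of bowl in the frame of rack above 0.0625 m and distance of lip0 from where it was at the start of the episode below 0.015 m) or (y of bowl in the frame of rack between -0.0625 and 0.0625 m and distance of lip1 from where it was at the start of the episode below 0.015 m) or (y of bowl in the frame of rack below -0.0625 m and distance of lip2 from where it was at the start of the episode below 0.015 m)) and angle between each of vase, jar, bowl's own z axis and vertical below 0.15 rad and angle between each of dish, stamp's own z axis and vertical below 0.3 rad and height (world z) of vase between 0.018 and 0.038 m and height (world z) of jar between 0.018 and 0.038 m and height (world z) of bowl between 0.018 and 0.038 m and height (world z) of dish between 0.018 and 0.038 m and height (world z) of stamp between 0.018 and 0.038 m); the robot touches nothing.
It fails at once if a pot was touched by the robot (contact force between any of the fingers, the arm and vase above 1 N or contact force between any of the fingers, the arm and jar above 1 N or contact force between any of the fingers, the arm and bowl above 1 N).
It fails at once if a pot or a small thing on a tray was tipped over or lifted (angle between any of vase, jar, bowl, dish, stamp's own z axis and vertical above 0.4 rad or height (world z) of any of vase, jar, bowl, dish, stamp above 0.05 m).
It fails at once if the bowl's tray was moved by more than 20 mm ((y of bowl in the frame of rack above 0.0625 m and distance of lip0 from where it was at the start of the episode above 0.02 m) or (y of bowl in the frame of rack between -0.0625 and 0.0625 m and distance of lip1 from where it was at the start of the episode above 0.02 m) or (y of bowl in the frame of rack below -0.0625 m and distance of lip2 from where it was at the start of the episode above 0.02 m)).
It fails at once if a lip was pinched, pressed from behind and in front at once ((contact force between the fingers and tray0_c3 above 2 N and contact force between the fingers and tray0_c4 above 2 N) or (contact force between the fingers and tray1_c3 above 2 N and contact force between the fingers and tray1_c4 above 2 N) or (contact force between the fingers and tray2_c3 above 2 N and contact force between the fingers and tray2_c4 above 2 N)).
It fails at once if a thing on the table beside the rack was shifted by more than 30 mm (distance of any of brush_mug, saucer, ink_bowl, water, brush from where it was at the start of the episode above 0.03 m).
It also fails if it takes over 51 s, if anything falls off the work surface, if the arm or the gripper's body presses on something with over 40 N, if the wrist force passes 120 N, or if a joint passes its speed limit or range.

## Working session

There is one attempt and no reset: what is moved stays moved. The work goes in short steps, Python scripts to look and compute and a tool call to move; the robot and the scene stay as the last step left them, time stands still between calls to the robot, and variables do not carry over. Pictures are saved under pics/ and viewed, about 8 in all and at most 12, crops included, and the job is handed in when it is done.

Besides the shell and the picture viewer there is one more tool, called in YAML: its name, and indented under it one key for each argument. drive_tool: Moves the arm, as the interface text tells. Its arguments: {"type":"object","properties":{"steps":{"type":"array","items":{"type":"array","items":{"type":"number"}}},"force":{"type":"number"}},"required":["steps"]}

```bash
mkdir -p pics; cat > h.py <<'E'
import numpy as np,cv2
from scipy.spatial.transform import Rotation as R
from plant import readout, read_camera, sign_off, ctrl
def proj(c,P):
    f=200/np.tan(np.radians(c['vertical_fov'])/2)
    p=R.from_quat(c['orientation']).inv().apply(np.atleast_2d(P)-c['eye'])
    return np.c_[c['cx']+f*p[:,0]/-p[:,2], c['cy']-f*p[:,1]/-p[:,2]]
def ray(c,u,v,z):
    f=200/np.tan(np.radians(c['vertical_fov'])/2)
    d=R.from_quat(c['orientation']).apply([(u-c['cx'])/f,-(v-c['cy'])/f,-1])
    e=np.array(c['eye']); return e+d*(z-e[2])/d[2]
E
python3 - <<'E'
from h import *
for n in('side','top'):
    c=read_camera(n); cv2.imwrite(f'pics/{n}0.png',c['frame'][:,:,::-1]); print({k:v for k,v in c.items() if k!='frame'})
s=readout.get_state();print(s, ctrl.grasp_offset)
print(R.from_quat(s['tcp_rot']).as_matrix().round(3))
E
```

```text
{'vertical_fov': 57.092191374451176, 'cx': 313.52784301256827, 'cy': 197.2106758864606, 'eye': array([ 0.42645054, -0.82618267,  0.57485841]), 'orientation': array([ 0.48840268, -0.03597746, -0.0578761 ,  0.86995333])}
{'vertical_fov': 45.721439831198815, 'cx': 328.151818234427, 'cy': 201.2802590065688, 'eye': array([0.29716029, 0.00547279, 1.3383822 ]), 'orientation': array([-0.06378668,  0.05882045,  0.71214298, -0.69665184])}
{'time': 0.1, 'qpos': array([ 1.07600565e+00,  2.87137444e-01,  1.57799130e+00, -2.97870066e-05,
        1.27858330e+00, -1.50006552e-01]), 'dq': array([ 0.00088447, -0.00214252, -0.00431479, -0.00099717,  0.00097389,
        0.00065382]), 'joint_efforts': array([ 9.63163416e-05, -4.07295406e+01, -2.93699044e+01, -1.59912770e-04,
        3.43296058e-03, -1.00158439e-05]), 'eef_pos': array([0.2278532 , 0.63477066, 0.23006651]), 'tcp_rot': array([ 0.12057973,  0.6968535 , -0.12200754,  0.69639779]), 'contact_force': array([-0.33422214,  0.29102032,  0.00712388]), 'wrist_torque': array([-0.02287934, -0.01999823,  0.02085257]), 'opening': 1.0002693174602686} 0.0187
[[-0.001  0.338  0.941]
 [-0.002  0.941 -0.338]
 [-1.    -0.002 -0.   ]]
```

View pics/side0.png

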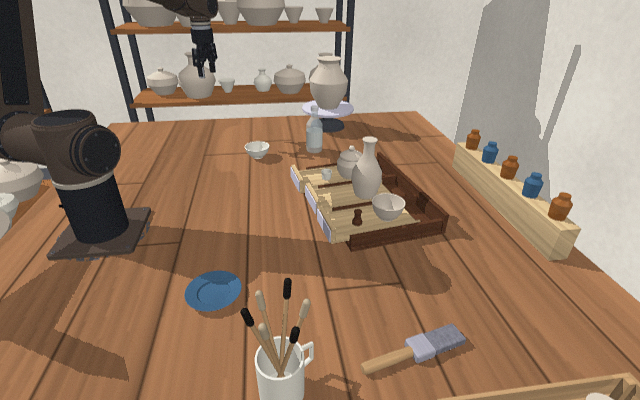

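View pics/top0.png

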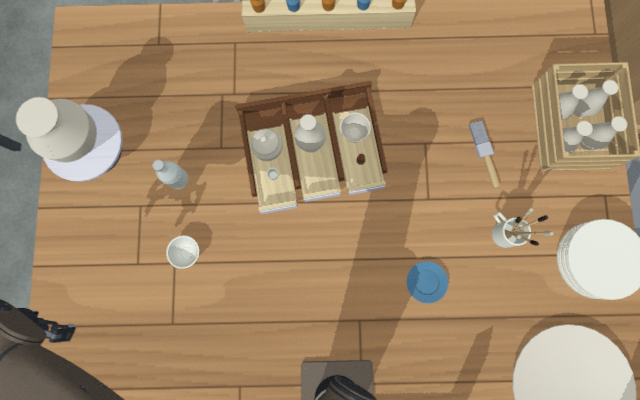

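The jar is on the left tray (top view about 268,143), the vase is in the middle (310,132) and the bowl is on the right (355,127). Next I'll enlarge both views to get the corners.

```bash
python3 - <<'E'
import cv2
a=cv2.imread('pics/top0.png')[80:220,230:395]; cv2.imwrite('pics/t1.png',cv2.resize(a,None,fx=4.2,fy=4.2,interpolation=cv2.INTER_CUBIC))
a=cv2.imread('pics/side0.png')[130:250,280:460]; cv2.imwrite('pics/s1.png',cv2.resize(a,None,fx=4.2,fy=4.2,interpolation=cv2.INTER_CUBIC))
E
```

```text
(no output)
```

View pics/t1.png

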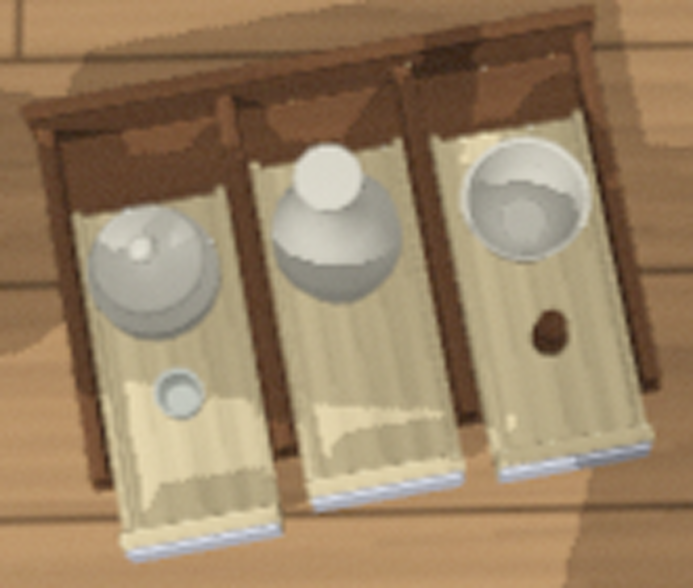

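View pics/s1.png

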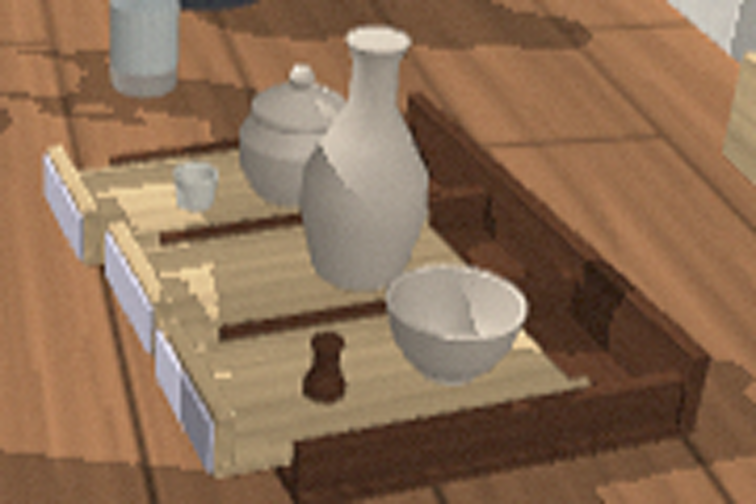

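```bash
cat > fit.py <<'E'
from h import *
from scipy.optimize import least_squares
ct,cs=read_camera('top'),read_camera('side')
T=lambda U,V:(230+U/4.2-.4,80+V/4.2-.4)
S=lambda U,V:(280+U/4.2-.4,130+V/4.2-.4)
# (cam, lane or None, dx,y, zidx, pix)  lane: x=lipx+dx ; y rack frame
L=[125,0,-125]
ob=[]
def lip(c,i,dx,sy,p): ob.append((c,i,dx/1e3,(L[i]+52*sy)/1e3,0,p))
lip(ct,0,0,1,T(122,538));lip(ct,0,-12,1,T(127,549));lip(ct,0,-12,-1,T(280,526));lip(ct,0,0,-1,T(277,513))
lip(ct,1,0,1,T(308,487));lip(ct,1,0,-1,T(462,460));lip(ct,1,-12,1,T(312,499));lip(ct,1,-12,-1,T(465,474))
lip(ct,2,0,1,T(495,458));lip(ct,2,0,-1,T(648,430));lip(ct,2,-12,1,T(500,470));lip(ct,2,-12,-1,T(650,445))
lip(cs,0,-12,1,S(47,153));lip(cs,0,-12,-1,S(84,218));lip(cs,0,0,-1,S(98,210));lip(cs,0,0,1,S(58,145))
lip(cs,1,-12,1,S(107,230));lip(cs,1,-12,-1,S(152,303));lip(cs,1,0,1,S(120,222));lip(cs,1,0,-1,S(160,293))
lip(cs,2,-12,-1,S(215,415));lip(cs,2,0,-1,S(232,408))
R0=lambda c,x,y,z,p: ob.append((c,None,x,y,z,p))
R0(ct,.131,.1975,.06,T(22,103));R0(ct,.131,-.1975,.06,T(592,8))
R0(cs,.131,-.1975,.06,S(708,360))
def res(q):
    x,y,a,zt=q[:4]; r=[]
    for c,i,dx,yy,z,p in ob:
        xx=dx if i is None else q[4+i]+dx
        P=[x+xx*np.cos(a)-yy*np.sin(a),y+xx*np.sin(a)+yy*np.cos(a),zt if i is not None else z]
        r.append(proj(c,P)[0]-p)
    return np.array(r)
s=least_squares(lambda q:res(q).ravel(),[.75,.05,.1,.06,-.2,-.2,-.2],loss='soft_l1')
q=s.x; print(q.round(4), np.degrees(q[2])); print(res(q).round(1).tolist())
a=q[2];ex=np.array([np.cos(a),np.sin(a)]);ey=np.array([-ex[1],ex[0]])
for i in range(3): print('lip',i,(q[:2]+q[4+i]*ex+L[i]/1e3*ey).round(4))
c=ct
for n,u,z in(('jarknob',T(142,247),.095),('vasetop',T(328,178),.17),('dish',T(180,395),.05),('stamp',T(551,330),.06)):
    P=ray(c,*u,z)[:2]-q[:2]; print(n,P@ex,P@ey)
E
python3 fit.py
```

```text
[ 0.7071  0.0561  0.1572  0.0657 -0.1728 -0.1617 -0.1635] 9.007991689494283
[[-0.9, -0.6], [-1.4, 1.1], [-0.1, -0.2], [-0.1, -1.4], [-0.6, -0.5], [0.2, -0.7], [-0.8, 0.9], [0.3, 0.2], [0.0, -1.0], [0.9, -1.0], [-0.4, 0.4], [1.3, -0.3], [-0.8, -1.2], [-1.0, -1.2], [-0.3, 0.1], [0.4, 0.2], [-0.8, -1.2], [-0.8, 0.1], [0.2, 0.2], [1.7, 1.8], [-0.8, 1.0], [-0.0, 1.8], [-0.1, 0.8], [0.6, -0.3], [0.4, 0.1]]
lip 0 [0.5168 0.1525]
lip 1 [0.5474 0.0308]
lip 2 [ 0.5651 -0.0929]
jarknob 0.006634662800927178 0.12920484943594118
vasetop 0.0042308850771427785 0.003065526494839678
dish -0.08369971226318308 0.12427640701727795
stamp -0.08680550254785097 -0.12525142820486784
```

drive_tool:
  steps:
    - [0,0,0,-7.2,0]
    - [0,0,0,-7.2,0]
    - [0,0,0,-7.2,0]
    - [0,0,0,-7.2,0]
    - [0,-3,1,0,0]
    - [0,-4,1.2,0,0]
    - [0,-4,1.2,0,0]
    - [0,-4,1.2,0,0]
    - [0,-4,1.2,0,0]
    - [0,-4,1.2,0,0]
  force: 20

```text
time: 1.2
eef_pos: [0.3337, 0.4175, 0.2312]
tcp_rot: [-0.056, 0.705, 0.056, 0.705]
contact_force: [0.6, -0.0, 0.2]
opening: 0.001
```

drive_tool:
  steps:
    - [0,-4,1.2,0,0]
    - [0,-4,1.2,0,0]
    - [0,-4,1.2,0,0]
    - [0,-4,1.2,0,0]
    - [0,-4,1.2,0,0]
    - [0,-4,1.2,0,0]
    - [0,-3,1,0,0]
    - [0,-2.1,0,0,0]
    - [0,0,0,0,0]
    - [0,0,0,0,0]

```text
time: 2.2
eef_pos: [0.46, 0.1446, 0.2312]
tcp_rot: [-0.055, 0.705, 0.056, 0.705]
contact_force: [-0.1, 0.6, 0.2]
opening: -0.002
```

```bash
cat > rel.py <<'E'
from h import *
q=[.7071,.0561];a=.1572
s=readout.get_state();M=R.from_quat(s['tcp_rot']).as_matrix()
ex=np.array([np.cos(a),np.sin(a),0]);ey=np.array([-ex[1],ex[0],0])
p=s['eef_pos']-[*q,0]
print('t',s['time'],'rack xyz',(p@ex).round(4),(p@ey).round(4),p[2].round(4),'yaw err deg',np.degrees(np.arctan2(M[1,2],M[0,2])-a).round(2),'F',(s['contact_force']@ex).round(2),(s['contact_force']@ey).round(2),s['contact_force'][2].round(2),s['opening'])
E
python3 rel.py
```

```text
t 2.2 rack xyz -0.2302 0.1261 0.2312 yaw err deg -0.03 F 0.05 0.64 0.16 -0.001524798602435873
```

drive_tool:
  steps:
    - [3,0,0,0,0]
    - [4,0,0,0,0]
    - [4,0,0,0,0]
    - [4,0,0,0,0]
    - [2.5,0,0,0,0]
    - [1.5,0,0,0,0]
    - [0,0,0,0,0]
    - [0,0,0,0,0]

```text
time: 3.0
eef_pos: [0.4601, 0.1456, 0.0416]
tcp_rot: [-0.056, 0.705, 0.056, 0.705]
contact_force: [0.2, -0.4, 0.6]
opening: 0.001
```

```bash
python3 rel.py; python3 - <<'E'
from h import *
c=read_camera('side'); cv2.imwrite('pics/s2.png',cv2.resize(c['frame'][90:250,240:460,::-1],None,fx=3.5,fy=3.5,interpolation=cv2.INTER_CUBIC))
E
```

```text
t 3.0 rack xyz -0.23 0.1271 0.0416 yaw err deg 0.12 F 0.09 -0.47 0.63 0.0012402124401618276
```

View pics/s2.png

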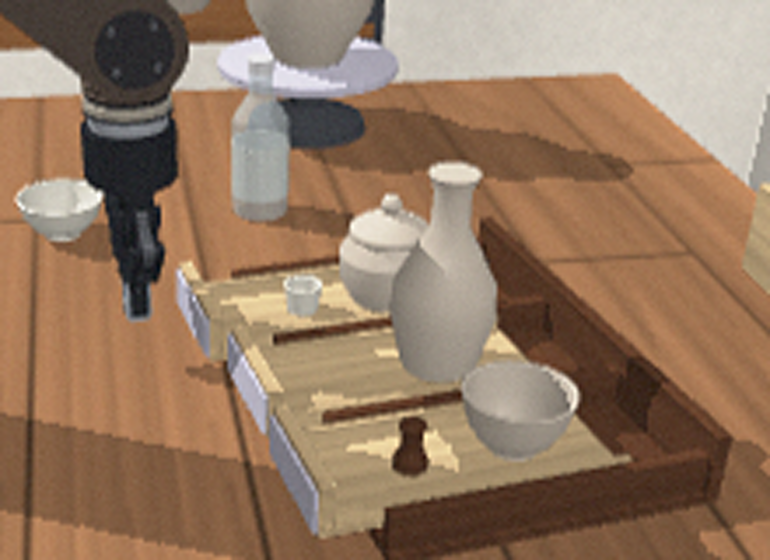

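The shut fingertips stand in front of the left tray's plate (crop about 137,310), with roughly 30 mm of gap. I'll push slowly.

drive_tool:
  steps:
    - [0,0,0.5,0,0]
    - [0,0,0.6,0,0]
    - [0,0,0.6,0,0]
    - [0,0,0.5,0,0]
    - [0,0,0.4,0,0]
    - [0,0,0.4,0,0]
    - [0,0,0.4,0,0]
    - [0,0,0.4,0,0]
    - [0,0,0.4,0,0]
    - [0,0,0.4,0,0]

```text
time: 4.05
eef_pos: [0.5052, 0.1519, 0.041]
tcp_rot: [-0.056, 0.705, 0.056, 0.704]
contact_force: [-2.5, 0.2, 0.8]
opening: -0.001
```

drive_tool:
  steps:
    - [0,0,0.4,0,0]
    - [0,0,0.4,0,0]
    - [0,0,0.4,0,0]
    - [0,0,0.4,0,0]
    - [0,0,0.4,0,0]
    - [0,0,0.4,0,0]
    - [0,0,0.4,0,0]

```text
time: 4.75
eef_pos: [0.5332, 0.1564, 0.0411]
tcp_rot: [-0.056, 0.705, 0.056, 0.705]
contact_force: [-1.6, 0.1, -1.6]
opening: -0.003
```

```bash
python3 rel.py
```

```text
t 4.75 rack xyz -0.156 0.1263 0.0411 yaw err deg 0.04 F -1.54 0.33 -1.65 -0.003266192736134828
```

drive_tool:
  steps:
    - [0,0,0.3,0,0]
    - [0,0,0.3,0,0]
    - [0,0,0.3,0,0]
    - [0,0,0.3,0,0]

```text
time: 5.15
eef_pos: [0.5452, 0.1582, 0.0412]
tcp_rot: [-0.056, 0.705, 0.056, 0.705]
contact_force: [-2.8, 0.3, -1.1]
opening: 0.001
```

drive_tool:
  steps:
    - [0,0,0.3,0,0]
    - [0,0,0.3,0,0]

```text
time: 5.35
eef_pos: [0.5512, 0.1591, 0.0413]
tcp_rot: [-0.056, 0.705, 0.056, 0.705]
contact_force: [-2.1, 0.2, -1.9]
opening: -0.001
```

```bash
python3 rel.py
```

```text
t 5.35 rack xyz -0.1378 0.1262 0.0413 yaw err deg 0.04 F -2.01 0.54 -1.89 -0.0013087384969073016
```

drive_tool:
  steps:
    - [0,0,0.2,0,0]
    - [0,0,0.2,0,0]
    - [0,0,0.2,0,0]

```text
time: 5.65
eef_pos: [0.5525, 0.1593, 0.0414]
tcp_rot: [-0.057, 0.71, 0.056, 0.7]
contact_force: [-19.9, -4.1, 14.8]
opening: 0.001
```

drive_tool:
  steps:
    - [0,0,0.2,0,0]
    - [0,0,0.2,0,0]

```text
time: 5.85
eef_pos: [0.5524, 0.1593, 0.0414]
tcp_rot: [-0.057, 0.714, 0.055, 0.695]
contact_force: [-30.9, -7.1, 24.4]
opening: -0.001
```

Stop reached at the home position (force rose to 31 N). I'll back off, rise and move above the bare floor behind lip1.

drive_tool:
  steps:
    - [0,0,-0.8,0,0]
    - [0,0,-1.5,0,0]
    - [0,0,-1.5,0,0]
    - [-2,0,0,0,0]
    - [-3,0,0,0,0]
    - [-2,0,0,0,0]
    - [0,0,0,0,0]

```text
time: 6.55
eef_pos: [0.5277, 0.155, 0.1163]
tcp_rot: [-0.056, 0.701, 0.056, 0.709]
contact_force: [0.2, -0.5, -0.1]
opening: -0.002
```

```bash
python3 rel.py
```

```text
t 6.55 rack xyz -0.1617 0.1258 0.1163 yaw err deg 0.03 F 0.16 -0.5 -0.13 -0.0015095807324557846
```

drive_tool:
  steps:
    - [0,-2,0.3,0,0]
    - [0,-3,0.4,0,0]
    - [0,-3,0.4,0,0]
    - [0,-2.6,0.4,0,0]
    - [0,-2,0.3,0,0]
    - [0,0,0,0,0]
    - [0,0,0,0,0]

```text
time: 7.25
eef_pos: [0.5609, 0.033, 0.1106]
tcp_rot: [-0.055, 0.705, 0.055, 0.705]
contact_force: [-0.7, 0.2, 0.5]
opening: 0.002
```

```bash
python3 rel.py; python3 - <<'E'
from h import *
c=read_camera('side'); cv2.imwrite('pics/s3.png',cv2.resize(c['frame'][110:250,270:460,::-1],None,fx=4,fy=4,interpolation=cv2.INTER_CUBIC))
E
```

```text
t 7.25 rack xyz -0.148 0.0 0.1106 yaw err deg -0.03 F -0.62 0.3 0.51 0.001741699754251181
```

View pics/s3.png

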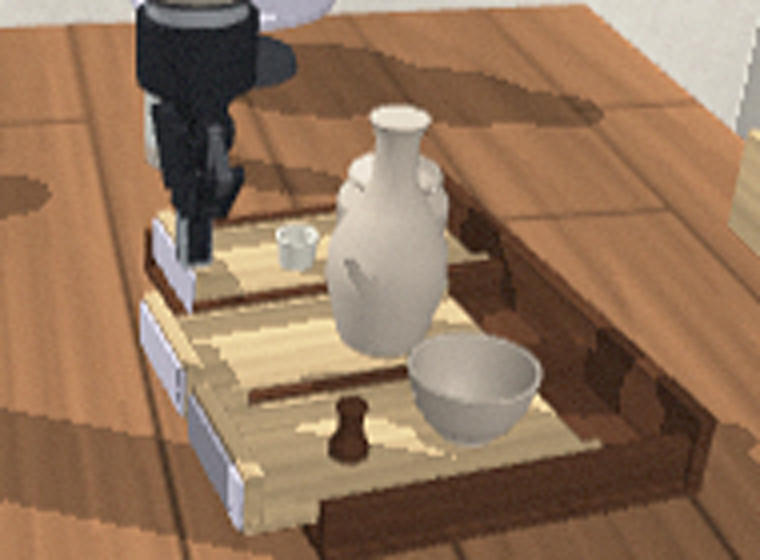

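The side view shows the left tray flush home with the jar and cup standing. The tip is over the middle tray near its lip, so I'll move 12 mm further in for clearance and then down.

drive_tool:
  steps:
    - [0,0,0.6,0,0]
    - [0,0,0.6,0,0]
    - [1,0,0,0,0]
    - [1.5,0,0,0,0]
    - [1.5,0,0,0,0]
    - [1.3,0,0,0,0]
    - [0.9,0,0,0,0]
    - [0.6,0,0,0,0]
    - [0,0,0,0,0]
    - [0,0,0,0,0]

```text
time: 8.3
eef_pos: [0.5731, 0.0349, 0.0436]
tcp_rot: [-0.056, 0.705, 0.056, 0.705]
contact_force: [-0.2, 0.9, 0.5]
opening: -0.001
```

```bash
python3 rel.py; python3 - <<'E'
from h import *
c=read_camera('side'); cv2.imwrite('pics/s4.png',cv2.resize(c['frame'][110:250,270:460,::-1],None,fx=4,fy=4,interpolation=cv2.INTER_CUBIC))
E
```

```text
t 8.3 rack xyz -0.1357 0.0001 0.0436 yaw err deg 0.03 F -0.04 0.93 0.5 -0.001158557773898179
```

View pics/s4.png

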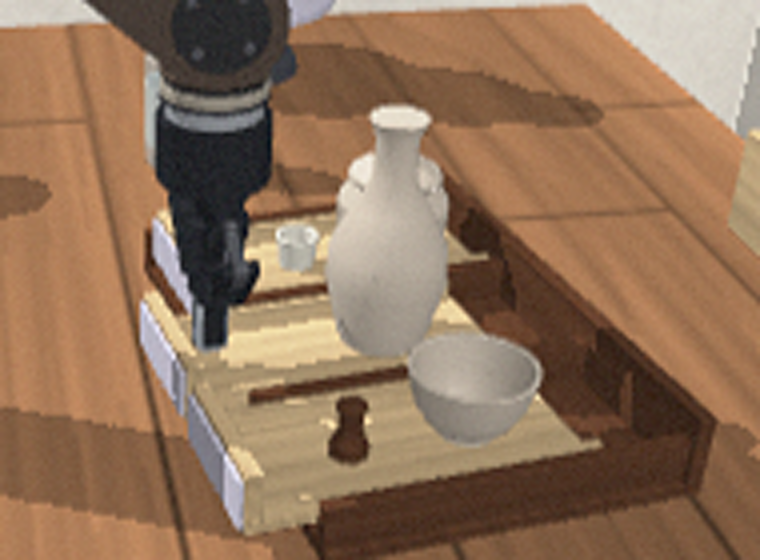

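The tip is down behind lip1 (crop 207,345) with no contact force. I'll draw it out gently.

drive_tool:
  steps:
    - [0,0,-0.3,0,0]
    - [0,0,-0.3,0,0]
    - [0,0,-0.2,0,0]
    - [0,0,-0.2,0,0]
    - [0,0,-0.2,0,0]
    - [0,0,-0.2,0,0]
    - [0,0,-0.2,0,0]
    - [0,0,-0.2,0,0]
    - [0,0,-0.3,0,0]
    - [0,0,-0.3,0,0]

```text
time: 9.35
eef_pos: [0.5492, 0.0312, 0.0436]
tcp_rot: [-0.056, 0.705, 0.056, 0.705]
contact_force: [1.3, 0.1, 0.2]
opening: 0.002
```

drive_tool:
  steps:
    - [0,0,-0.3,0,0]
    - [0,0,-0.3,0,0]
    - [0,0,-0.3,0,0]
    - [0,0,-0.3,0,0]
    - [0,0,-0.3,0,0]
    - [0,0,-0.3,0,0]
    - [0,0,-0.3,0,0]
    - [0,0,-0.3,0,0]
    - [0,0,-0.3,0,0]
    - [0,0,-0.3,0,0]

```text
time: 10.35
eef_pos: [0.5192, 0.0264, 0.0433]
tcp_rot: [-0.056, 0.705, 0.056, 0.705]
contact_force: [2.5, -0.0, 2.2]
opening: -0.001
```

```bash
python3 rel.py
```

```text
t 10.35 rack xyz -0.1902 0.0 0.0433 yaw err deg 0.04 F 2.49 -0.44 2.2 -0.0012347978182628062
```

drive_tool:
  steps:
    - [0,0,-0.3,0,0]
    - [0,0,-0.3,0,0]
    - [0,0,-0.3,0,0]
    - [0,0,-0.3,0,0]
    - [0,0,-0.3,0,0]
    - [0,0,-0.3,0,0]
    - [0,0,-0.3,0,0]
    - [0,0,-0.3,0,0]
    - [0,0,-0.3,0,0]
    - [0,0,-0.2,0,0]

```text
time: 11.35
eef_pos: [0.4903, 0.022, 0.0432]
tcp_rot: [-0.056, 0.705, 0.056, 0.705]
contact_force: [2.3, -0.9, -0.9]
opening: -0.002
```

drive_tool:
  steps:
    - [0,0,-0.2,0,0]
    - [0,0,-0.2,0,0]
    - [0,0,-0.2,0,0]
    - [0,0,-0.2,0,0]

```text
time: 11.75
eef_pos: [0.4826, 0.0207, 0.0432]
tcp_rot: [-0.056, 0.705, 0.056, 0.705]
contact_force: [2.0, -0.2, -0.1]
opening: 0.002
```

```bash
python3 rel.py
```

```text
t 11.75 rack xyz -0.2273 0.0002 0.0432 yaw err deg 0.04 F 1.92 -0.46 -0.12 0.0015991229495893016
```

drive_tool:
  steps:
    - [0,0,-0.2,0,0]
    - [0,0,-0.2,0,0]
    - [0,0,-0.2,0,0]

```text
time: 12.05
eef_pos: [0.4808, 0.0203, 0.0437]
tcp_rot: [-0.055, 0.701, 0.055, 0.709]
contact_force: [16.4, 4.4, -10.2]
opening: -0.004
```

drive_tool:
  steps:
    - [0,0,-0.2,0,0]
    - [0,0,-0.2,0,0]

```text
time: 12.25
eef_pos: [0.4809, 0.0199, 0.0449]
tcp_rot: [-0.054, 0.697, 0.054, 0.713]
contact_force: [25.6, 7.6, -15.7]
opening: 0.002
```

Stop reached: force rose to 27 N at about 78 mm of travel, as expected. I'll ease off, unhook and lift clear.

drive_tool:
  steps:
    - [0,0,0.8,0,0]
    - [0,0,0.8,0,0]
    - [0,0,0.5,0,0]
    - [0,0,0,0,0]
    - [-1.5,0,0,0,0]
    - [-3,0,0,0,0]
    - [-3,0,0,0,0]
    - [-4,0,0,0,0]
    - [-4,0,0,0,0]
    - [-4,0,0,0,0]

```text
time: 13.25
eef_pos: [0.4926, 0.0225, 0.2393]
tcp_rot: [-0.056, 0.706, 0.056, 0.704]
contact_force: [1.0, 0.8, 0.4]
opening: 0.004
```

drive_tool:
  steps:
    - [0,4,0,0,0]
    - [0,4,0,0,0]
    - [0,4,0,0,0]
    - [0,4,0,0,0]
    - [0,4,0,0,0]
    - [0,3,0,0,0]
    - [0,0,0,0,0]
    - [0,0,0,0,0]

```text
time: 14.05
eef_pos: [0.4569, 0.2495, 0.2377]
tcp_rot: [-0.057, 0.705, 0.056, 0.704]
contact_force: [-0.1, -0.2, 0.3]
opening: 0.002
```

```bash
python3 rel.py; python3 - <<'E'
from h import *
c=read_camera('side'); t=read_camera('top')
a=cv2.resize(c['frame'][110:250,270:460,::-1],(570,420),interpolation=cv2.INTER_CUBIC)
b=cv2.resize(t['frame'][80:240,230:395,::-1],(412,400),interpolation=cv2.INTER_CUBIC)
cv2.imwrite('pics/f1.png',cv2.resize(np.hstack([a[:400],b]),None,fx=.8,fy=.8))
E
```

```text
t 14.05 rack xyz -0.2169 0.2302 0.2377 yaw err deg 0.13 F -0.13 -0.17 0.3 0.0016408335533866136
```

View pics/f1.png

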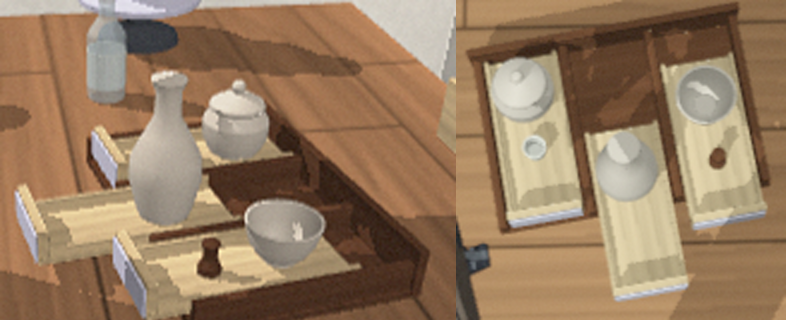

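The left tray is home, the middle tray is well out, the bowl's tray is unmoved, everything is standing and the hand is clear at the left.

```bash
python3 -c "
from plant import sign_off
print(sign_off())"
```

```text
the job is handed in; nothing more can be done
None
```

I pushed the jar's tray (left) home until it met its stop, where the force rose to about 31 N. I then hooked the shut fingertips behind the middle tray's lip and drew the vase's tray out at about 30 mm/s to its stop. It travelled about 78 mm, and the force rose to about 27 N at the stop. I handed the job in at about 14 s.

**Last checks:** in the final pictures the left tray is flush home, the middle tray is fully out, and the bowl's tray looks unmoved. The vase, jar, bowl, cup and stamp are all standing. The hand was clear of everything, with only about 0.3 N of sensor noise.

**Limits of these checks:**
- I did not re-measure the final tray positions to the millimetre. I judged both stops from the force rise and the distance travelled, about 62 mm in and 78 mm out.
- In the first measurement the lip tops came out at 66 mm, against the 64 mm given, which is within calibration error.
- I only saw the rack and its surroundings in the final pictures, so I did not look again at the mug, saucer, ink bowl or flat brush. The hand's path did not go near them.

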